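# Tip the walnuts out of the two-section dish

## Task

Lift the blue two-section dish (the wooden plate in its middle is the handle), tip it over the large white bowl so that the three walnuts roll into the bowl while the two limes stay in their own section, then set the dish down gently, upright, on the middle of the round dark board and let go. Leave the bowl standing where it is and do not knock or push the other things on the table.

Things in the scene. Friction and masses are not known exactly. Their poses are not given: they have to be found in the camera images.
- dish: Loose blue dish, 187 mm long (x) x 124 wide (y), about 0.42 kg empty (varies by a fifth), at any yaw on the table. Origin: centre of its underside; z up. A 12 mm wall along y, 64 mm high, parts the +x section from the -x section. Floor 8 mm above the underside, flat to 57 mm from the centre, then a plain 25 degree ramp up to the open outer edge; side walls 50 mm high. Tipped much past 80 degrees, the limes would leave too.
- handle (a point): Grip point in the dish's upright pale wooden handle plate, which stands on the middle wall: plate 14 mm thick (dish x), 90 mm long (dish y), from 62 to 114 mm above the underside. The point is its centre line, 90 mm above the underside. Pinch it across the thickness, from above.
- edge_plus (a point): Middle of the outer edge of the dish's +x section, 93 mm from the dish's centre and 25 mm above its underside. Things in the section roll out over this edge once it is tipped down clearly more than 25 degrees (45 to 60 is good); what lies in the other section then rests against the middle wall.
- edge_minus (a point): The same for the -x section.
- walnut0: One of three loose walnuts: brown ball 34 mm across with a dark seam, about 14 g; origin at its centre. All three start in the same section of the dish (the dish's +x section).
- walnut1: One of three loose walnuts: brown ball 34 mm across with a dark seam, about 14 g; origin at its centre. All three start in the same section of the dish (the dish's +x section).
- walnut2: One of three loose walnuts: brown ball 34 mm across with a dark seam, about 14 g; origin at its centre. All three start in the same section of the dish (the dish's +x section).
- lime0: One of two loose green limes: ball 46 mm across, about 55 g; origin at its centre. Both start in the other section of the dish (its -x section) and belong there.
- lime1: One of two loose green limes: ball 46 mm across, about 55 g; origin at its centre. Both start in the other section of the dish (its -x section) and belong there.
- bowl: Large round white bowl, 220 mm across its open mouth, rim 85 mm above the table, wall 5 mm, loose, 0.9 kg. Origin: centre of its underside; z up. It stands to the left or right of the dish, the board on the other side.
- board: Round dark wooden board lying fixed on the table, 240 mm across, 18 mm thick. Origin: centre of its underside; z up.
- mug: Bystander, loose: grey-green mug, 82 mm wide, 85 mm high. Origin: centre of its underside.
- small_bowl: Bystander, loose: small white bowl, 96 mm wide, 42 mm high. Origin: centre of its underside.
- mill: Bystander, loose: turned brown wooden pepper mill, 56 mm wide, 140 mm high. Origin: centre of its underside.
- spoon: Bystander, loose: brown wooden spoon lying flat, 200 mm long. Origin: near the middle of the spoon, on the table.
- jar: Bystander, loose: terracotta-coloured closed jar, 80 mm wide, 120 mm high. Origin: centre of its underside.
- jug: Bystander, loose: stoneware jug with a side handle, 100 mm wide, 150 mm high. Origin: centre of its underside.
There are look-alikes about, which are no part of the job. There is more than one size of the board; the job needs the smaller. Leave any purple look-alike of the lime1 alone.

How it is judged:
By the outcome, as a careful person would: the job done as asked, in the order asked, and still so for the second after the job is handed in, with the robot touching nothing.
It also fails if it takes over 64 s, if anything falls off the work surface, if the arm or the gripper's body presses on something with over 40 N, if the wrist force passes 120 N, or if a joint passes its speed limit or range.

## Robot

A 6-joint arm with a two-finger parallel gripper is mounted at the origin on the work surface. World frame = base frame: x ahead of the robot, y to its left, z up, the work surface at z = 0. Lengths are in mm, angles in rad, forces in N, time in s.
With the tool pointing down it reaches from about 300 to 875 mm from the base axis. Payload 6.4 kg.
Tool frame: the origin (TCP) lies midway between the tips of the shut fingers; the grasp point (between the pads) lies 19 mm behind it; z points along the fingers, y is the line along which they close (so a half turn about z gives the same grasp; the last joint's range is limited). The gripper opens to 85 mm and grips with 20 to 120 N. Pads are 22 mm wide; open, the fingers measure 114 mm over their backs; the gripper's body (76 mm by 85 mm) begins 54 mm behind the grasp point. The pads swing forward as they close: fully open they stand 13 mm farther back than shut.
Start: joints at [1.125, 0.181, 1.607, -0, 1.354, -0.206], TCP at [136.554, 558.564, 231.288] pointing down, gripper open.
Joint ranges: [-2.99, 2.99], [-0.89, 2.07], [0.3, 2.58], [-1.14, 4.28], [0, 2.63], [-3.12, 3.12]. Speed limits (rad/s): [2.57, 2.57, 3.01, 3.14, 3.14, 3.14].

## Interface

Orientations are given as [roll, pitch, yaw] about the fixed x, y, z axes, in that order (R = Rz(yaw) Ry(pitch) Rx(roll)).
In Python, from bench import * gives the robot as it stands. The module is installed in compiled form; this text tells all that it offers.
- The arm moves only by the tool carry_out, never from a script. Its argument "commands" is a list of rows, each an object of numbers: "dx", "dy", "dz": the shift along the world's x, y, z in units of 3 cm (1.0 is 3 cm); "rx", "ry", "rz": the turn, a rotation vector about the world's x, y, z in units of 5 degrees (1.0 is 5 degrees); "claw": the opening, from 0 (shut) to 1 (fully open). In form: [{"dx": .., "dy": .., "dz": .., "rx": .., "ry": .., "rz": .., "claw": ..}, ...]. A call has 1 to 5 rows; each row shifts and turns the commanded pose from where the row before left it; what a row does not reach is not made up. A row lasts 1/12 s, in which the tool goes at most 41.7 mm and 7.16 degrees, less where a joint would pass 70% of its speed; a pose out of reach is approached as far as the arm can. A call with a number of a shift or a turn outside -1 to 1 is refused whole. A call with a gripper value outside its range is refused whole. The fingers move at their own pace and stop on an object; "grip_force" is the grip in N (left out, the last holds). Time passes only in rows, so rows that do not move let the fingers close. It gives the time, the measured TCP pose, the force, the opening and the grip force at its end, in the units of the state.
- get_state(): the state, without advancing time (a new reading comes with each control period).
- read_camera(name): name is "scene" or "top" or "wrist"; returns a dict with "img" (400x640x3 uint8, red, green, blue), "camera_matrix" (3x3 intrinsics, pixels), "dist_coeffs" ([k1, k2, p1, p2, k3] as OpenCV has them; the pictures are not rectified), "rvec" (rotation vector, rad) and "tvec" (3), from world to camera coordinates, as OpenCV has them. Camera axes: x right, y down, z forward; pixel columns grow to the right and rows downward; lengths in mm; the calibration is good to about 2 mm. A picture is of the moment at which its call begins. There is no depth.
- close_job(): hands the job in; it is judged then, once.
The state is a dict: "time_s": time; "qpos": joint angles; "qvel": joint speeds; "effort": joint torques, N m; "position": TCP position; "tool_rot": TCP orientation; "contact_force": force on the tool from outside, world axes, zero at the start; "torque": the same for the moment, N m; "finger_gap": opening from 0.0 (shut) to 1.0 (fully open); "grip_force": force on a finger pad.
Only numpy, scipy, OpenCV 4.12 (cv2) and the standard library are available. Lean on these libraries where they do the work, as an engineer would, in place of code of your own. Each camera call takes 0.05 s, during which the arm holds its last target. There are 200 camera calls.

## Working session

There is one attempt and no reset: what is moved stays moved. The work goes in short steps, Python scripts to look and compute and a tool call to move; the robot and the scene stay as the last step left them, time stands still between calls to the robot, and variables do not carry over. Pictures are saved under pics/ and viewed, at most 10 in all, crops included, and the job is handed in when it is done.

Besides the shell and the picture viewer there is one more tool, called after "Emit:" as name([rows], argument=value, ...), one row to a line, values as JSON. carry_out: Moves the arm, as the interface text tells. Its arguments: {"type":"object","properties":{"commands":{"type":"array"},"grip_force":{"type":"number"}},"required":["commands"]}

```bash
mkdir -p pics; cat > h.py <<'E'
from bench import *
import numpy as np, cv2
def ray(c,uv,z):
    R,_=cv2.Rodrigues(np.array(c["rvec"],float)); t=np.array(c["tvec"],float).ravel()
    p=cv2.undistortPoints(np.array(uv,float).reshape(-1,1,2),np.array(c["camera_matrix"]),np.array(c["dist_coeffs"]))[:,0]
    d=np.c_[p,np.ones(len(p))]@R; o=-R.T@t
    return o+d*((z-o[2])/d[:,2])[:,None]
def proj(c,P):
    return cv2.projectPoints(np.array(P,float).reshape(-1,1,3),np.array(c["rvec"],float),np.array(c["tvec"],float),np.array(c["camera_matrix"]),np.array(c["dist_coeffs"]))[0][:,0]
def save(c,n): cv2.imwrite(f"pics/{n}.png",c["img"][:,:,::-1])
E
python3 - <<'E'
from h import *
for n in("top","scene"):
    c=read_camera(n); save(c,n+"0"); R,_=cv2.Rodrigues(np.array(c["rvec"])); print(n,(-R.T@np.array(c["tvec"]).ravel()).round())
s=get_state(); print({k:np.round(v,3) for k,v in s.items()})
E
```

```text
top [ 421.  -25. 1239.]
scene [1226. -418. 1368.]
{'time_s': np.float64(0.1), 'qpos': array([ 1.125,  0.182,  1.608, -0.   ,  1.354, -0.206]), 'qvel': array([-0.   , -0.003, -0.003, -0.001,  0.001,  0.002]), 'effort': array([ 1.0000e-03, -4.4588e+01, -3.5224e+01, -0.0000e+00,  4.0000e-03,
        0.0000e+00]), 'position': array([136.358, 558.095, 230.46 ]), 'tool_rot': array([-3.14 , -0.   ,  2.902]), 'contact_force': array([ 0.347, -0.317,  0.76 ]), 'torque': array([-0.007, -0.027,  0.011]), 'grip_force': np.float64(0.0), 'finger_gap': np.float64(1.001)}
```

View pics/top0.png

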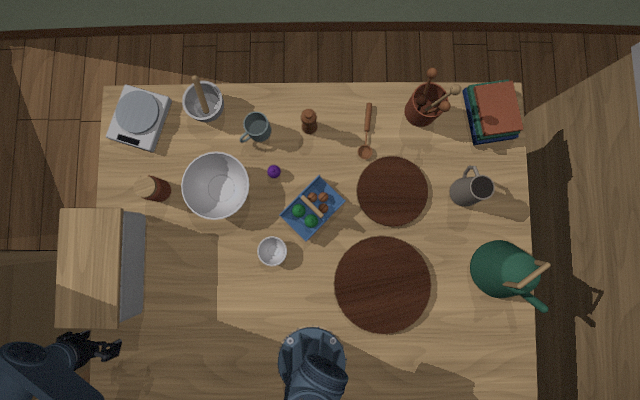

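View pics/scene0.png

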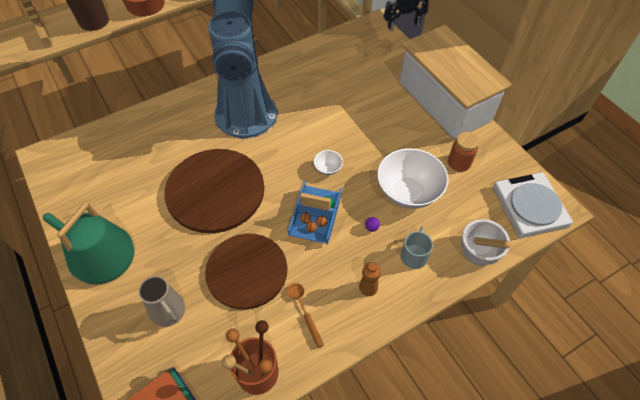

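The top view shows the dish at (313,208), with the walnuts toward the upper right and the limes toward the lower left. The bowl is at (215,186), the smaller board at (392,191), and the purple ball at (274,172). The scene view agrees with this. Next I'll measure these positions.

```bash
cat > m.py <<'E'
from h import *
t=read_camera("top"); s=read_camera("scene")
a=cv2.resize(t["img"][165:250,270:355],(510,510),interpolation=cv2.INTER_CUBIC)
b=cv2.resize(s["img"][175:250,280:350],(280,300),interpolation=cv2.INTER_CUBIC)
im=np.zeros((510,790,3),np.uint8); im[:,:510]=a; im[:300,510:]=b
cv2.imwrite("pics/crop1.png",im[:,:,::-1])
h=cv2.cvtColor(t["img"],cv2.COLOR_RGB2HSV)
def blob(m,box):
    k=np.zeros_like(m);x0,y0,x1,y1=box;k[y0:y1,x0:x1]=m[y0:y1,x0:x1]
    cs=cv2.findContours(k,cv2.RETR_EXTERNAL,cv2.CHAIN_APPROX_NONE)[0]
    return sorted(cs,key=cv2.contourArea)[::-1]
bl=cv2.inRange(h,(98,90,40),(120,255,255))
c=blob(bl,(270,165,355,250)); pts=np.vstack([q for q in c if cv2.contourArea(q)>3])
w=ray(t,pts.reshape(-1,2),50)[:,:2]; print("dish rect@50",cv2.minAreaRect(w.astype(np.float32)))
g=blob(cv2.inRange(h,(40,90,40),(85,255,255)),(270,165,355,250))
for q in g[:3]: print("lime",cv2.contourArea(q),ray(t,[cv2.minEnclosingCircle(q)[0]],31)[0].round())
wh=blob(cv2.inRange(h,(0,0,95),(179,45,255)),(175,140,255,230))[0]
print("bowl",cv2.contourArea(wh),[np.round(v,1) for v in cv2.fitEllipse(ray(t,wh.reshape(-1,2),85)[:,:2].astype(np.float32))])
H=h[...,0];
dk=cv2.inRange(h,(0,60,0),(179,255,110))
q=blob(dk,(350,150,435,232))[0]; hu=cv2.convexHull(q)
print("board",cv2.contourArea(q),[np.round(v,1) for v in cv2.fitEllipse(ray(t,hu.reshape(-1,2),18)[:,:2].astype(np.float32))])
E
python3 m.py
```

```text
dish rect@50 ((502.57763671875, -7.472320556640625), (119.85990905761719, 181.8317413330078), 45.05510330200195)
lime 124.0 [461.  -1.  31.]
lime 123.5 [496.  39.  31.]
bowl 3554.5 [array([574. , 304.3]), array([217.1, 217.4]), np.float64(151.7)]
board 4256.0 [array([ 559.6, -229.7]), array([279.3, 358. ]), np.float64(172.1)]
```

View pics/crop1.png

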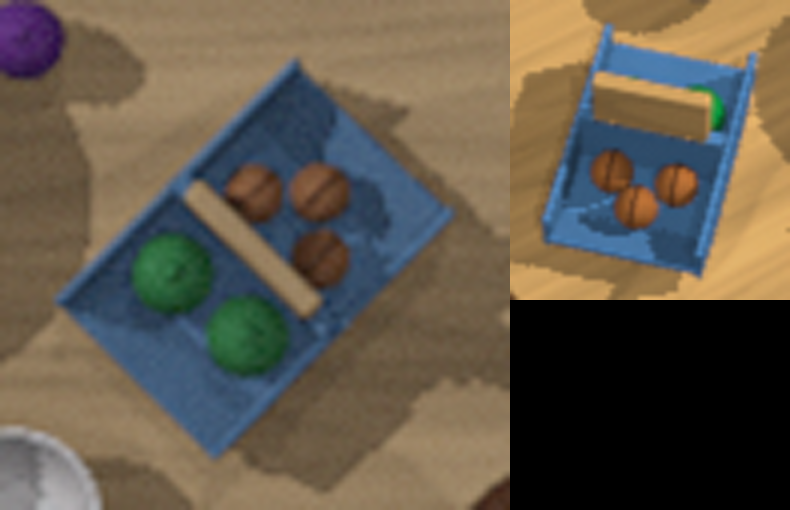

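The crop confirms the layout. The handle plate's top runs from about (193,188) to (312,306) in the crop. The walnuts are on the far-right side, so dish +x is at about -45° yaw, and the limes are on the other side.

```bash
python3 - <<'E'
from h import *
t=read_camera("top"); s=read_camera("scene")
e=lambda l:[(270+(u+.5)/6-.5,165+(v+.5)/6-.5) for u,v in l]
print("handle top",ray(t,e([(200,180),(187,195),(320,297),(305,315)]),114).round(1), ray(t,e([(253,247)]),114).round(1))
print("rim corners",ray(t,e([(295,62),(450,212),(215,455),(60,300)]),50).round(1))
print("obst", {n:ray(t,[uv],z)[0].round() for n,uv,z in [("purple",(274,172),20),("jar",(148,188),120),("boxcorner",(122,210),150),("boxcorner2",(122,328),150),("jug",(482,187),150),("small",(272,251),42)]})
for c,box,n in((t,(350,150,435,232),"top"),(s,(195,225,300,312),"scene")):
    x0,y0,x1,y1=box; lab=cv2.cvtColor(c["img"],cv2.COLOR_RGB2LAB)[y0:y1,x0:x1].astype(np.float32)
    m=cv2.medianBlur(c["img"],3)[y0:y1,x0:x1].astype(np.float32)
    r=m[...,2]/(m[...,0]+1)  # blue/red
    r2=m[...,1]/(m[...,0]+1)
    cen=r2[35:45,35:45].mean(); tab=np.median(r2[:6]); print(n,cen,tab)
    k=(r2<(cen+tab)/2).astype(np.uint8); k=cv2.morphologyEx(k,cv2.MORPH_OPEN,np.ones((5,5)))
    q=max(cv2.findContours(k,cv2.RETR_EXTERNAL,cv2.CHAIN_APPROX_NONE)[0],key=cv2.contourArea)+np.array([x0,y0])
    w=ray(c,cv2.convexHull(q).reshape(-1,2),18)[:,:2].astype(np.float32)
    print(cv2.contourArea(q),cv2.fitEllipse(w),cv2.minEnclosingCircle(w))
E
```

```text
handle top [[538.8  20.3 114. ]
 [531.   27.  114. ]
 [478.2 -41.2 114. ]
 [469.  -33.5 114. ]] [[504.   -6.9 114. ]]
rim corners [[ 610.2  -29.2   50. ]
 [ 527.5 -113.1   50. ]
 [ 396.5   14.8   50. ]
 [ 480.3   98.9   50. ]]
obst {'purple': array([626., 122.,  20.]), 'jar': array([561., 505., 120.]), 'boxcorner': array([490., 569., 150.]), 'boxcorner2': array([140., 555., 150.]), 'jug': array([ 556., -521.,  150.]), 'small': array([362., 124.,  42.])}
top 0.6324852 0.8402778
3773.0 ((560.7581787109375, -275.5667724609375), (235.66249084472656, 237.3865509033203), 13.01645278930664) ((560.8903198242188, -275.315185546875), 119.1827621459961)
scene 0.56319207 0.7736842
4675.5 ((563.4714965820312, -273.0243835449219), (235.96595764160156, 239.84457397460938), 77.27041625976562) ((563.2987670898438, -273.0309143066406), 120.12686157226562)
```

Emit:
carry_out([
  {"dy": -1, "dz": 0.5, "rz": -1, "claw": 1},
  {"dy": -1, "dz": 0.5, "rz": -1, "claw": 1},
  {"dy": -1, "rz": -1, "claw": 1},
  {"dy": -1, "rz": -1, "claw": 1},
  {"dy": -1, "rz": -1, "claw": 1},
], grip_force=90)

```text
$.commands[0]: bad value
```

Emit:
carry_out([
  {"dx": 0, "dy": -1, "dz": 0.5, "rx": 0, "ry": 0, "rz": -1, "claw": 1},
  {"dx": 0, "dy": -1, "dz": 0.5, "rx": 0, "ry": 0, "rz": -1, "claw": 1},
  {"dx": 0, "dy": -1, "dz": 0, "rx": 0, "ry": 0, "rz": -1, "claw": 1},
  {"dx": 0, "dy": -1, "dz": 0, "rx": 0, "ry": 0, "rz": -1, "claw": 1},
  {"dx": 0, "dy": -1, "dz": 0, "rx": 0, "ry": 0, "rz": -1, "claw": 1},
], grip_force=90)

```text
time_s: 0.72
position: [136.4, 407.3, 261.3]
tool_rot: [3.141, 0.0, 2.462]
contact_force: [1.3, -0.8, 0.1]
finger_gap: 1.0
grip_force: 0.0
```

Emit:
carry_out([
  {"dx": 0.87, "dy": -0.99, "dz": 0, "rx": 0, "ry": 0, "rz": -1, "claw": 1},
  {"dx": 0.87, "dy": -0.99, "dz": 0, "rx": 0, "ry": 0, "rz": -1, "claw": 1},
  {"dx": 0.87, "dy": -0.99, "dz": 0, "rx": 0, "ry": 0, "rz": -1, "claw": 1},
  {"dx": 0.87, "dy": -0.99, "dz": 0, "rx": 0, "ry": 0, "rz": -1, "claw": 1},
  {"dx": 0.87, "dy": -0.99, "dz": 0, "rx": 0, "ry": 0, "rz": -1, "claw": 1},
])

```text
time_s: 1.13
position: [267.7, 258.6, 261.6]
tool_rot: [3.14, -0.0, 2.026]
contact_force: [1.1, 1.0, 0.3]
finger_gap: 0.999
grip_force: 0.0
```

Emit:
carry_out([
  {"dx": 0.87, "dy": -0.99, "dz": 0, "rx": 0, "ry": 0, "rz": -1, "claw": 1},
  {"dx": 0.87, "dy": -0.99, "dz": 0, "rx": 0, "ry": 0, "rz": -1, "claw": 1},
  {"dx": 0.87, "dy": -0.99, "dz": 0, "rx": 0, "ry": 0, "rz": -1, "claw": 1},
  {"dx": 0.87, "dy": -0.99, "dz": 0, "rx": 0, "ry": 0, "rz": -1, "claw": 1},
  {"dx": 0.87, "dy": -0.99, "dz": 0, "rx": 0, "ry": 0, "rz": -1, "claw": 1},
])

```text
time_s: 1.55
position: [398.5, 109.7, 261.6]
tool_rot: [3.141, -0.0, 1.588]
contact_force: [1.2, 1.9, -1.0]
finger_gap: 0.997
grip_force: 0.0
```

Emit:
carry_out([
  {"dx": 0.87, "dy": -0.99, "dz": -0.5, "rx": 0, "ry": 0, "rz": -1, "claw": 1},
  {"dx": 0.87, "dy": -0.99, "dz": -0.5, "rx": 0, "ry": 0, "rz": -1, "claw": 1},
  {"dx": 0.87, "dy": -0.99, "dz": -0.5, "rx": 0, "ry": 0, "rz": -1, "claw": 1},
  {"dx": 0.87, "dy": -0.99, "dz": -0.5, "rx": 0, "ry": 0, "rz": -1, "claw": 1},
  {"dx": 0, "dy": 0, "dz": 0, "rx": 0, "ry": 0, "rz": -1, "claw": 1},
])

```text
time_s: 1.97
position: [502.1, -10.3, 198.2]
tool_rot: [-3.138, 0.002, 1.148]
contact_force: [-0.1, -0.3, 0.6]
finger_gap: 1.002
grip_force: 0.0
```

Emit:
carry_out([
  {"dx": 0, "dy": 0, "dz": 0, "rx": 0, "ry": 0, "rz": -1, "claw": 1},
  {"dx": 0, "dy": 0, "dz": 0, "rx": 0, "ry": 0, "rz": -1, "claw": 1},
  {"dx": 0, "dy": 0, "dz": 0, "rx": 0, "ry": 0, "rz": -1, "claw": 1},
  {"dx": 0, "dy": 0, "dz": 0, "rx": 0, "ry": 0, "rz": -1, "claw": 1},
  {"dx": 0, "dy": 0, "dz": 0, "rx": 0, "ry": 0, "rz": 0, "claw": 1},
])

```text
time_s: 2.38
position: [500.4, -5.5, 202.1]
tool_rot: [-3.141, 0.0, 0.804]
contact_force: [0.5, 0.5, 0.2]
finger_gap: 1.0
grip_force: 0.0
```

```bash
python3 - <<'E'
from h import *
s=get_state(); print(s["qpos"].round(3),s["position"],s["tool_rot"],s["time_s"])
w=read_camera("wrist"); save(w,"w1")
print(proj(w,[[503.5,-7,114],[535,23.6,114],[473.6,-37.4,114]]).round(1))
E
```

```text
[-0.249  0.042  1.821  0.     1.278  0.518] [500.37916033  -5.54963679 202.06962085] [-3.14137044e+00  7.91807770e-05  8.04216397e-01] 2.3833
[[321.3 204.7]
 [323.5 146.7]
 [320.6 255.4]]
```

View pics/w1.png

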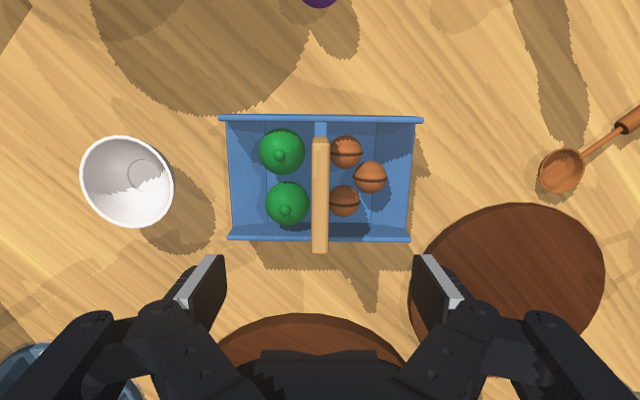

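The wrist view shows the handle plate at column 320, centred between the fingers and parallel to the pads. I'll lower the gripper and close it.

Emit:
carry_out([
  {"dx": 0.1, "dy": -0.05, "dz": -0.6, "rx": 0, "ry": 0, "rz": -0.1, "claw": 1},
  {"dx": 0, "dy": 0, "dz": -0.6, "rx": 0, "ry": 0, "rz": 0, "claw": 1},
  {"dx": 0, "dy": 0, "dz": -0.6, "rx": 0, "ry": 0, "rz": 0, "claw": 1},
  {"dx": 0, "dy": 0, "dz": -0.6, "rx": 0, "ry": 0, "rz": 0, "claw": 1},
  {"dx": 0, "dy": 0, "dz": -0.6, "rx": 0, "ry": 0, "rz": 0, "claw": 1},
])

```text
time_s: 2.85
position: [503.5, -6.9, 111.5]
tool_rot: [3.141, -0.0, 0.802]
contact_force: [0.7, -0.1, 0.3]
finger_gap: 0.999
grip_force: 0.0
```

Emit:
carry_out([
  {"dx": 0, "dy": 0, "dz": -0.5, "rx": 0, "ry": 0, "rz": 0, "claw": 1},
  {"dx": 0, "dy": 0, "dz": -0.5, "rx": 0, "ry": 0, "rz": 0, "claw": 1},
  {"dx": 0, "dy": 0, "dz": -0.3, "rx": 0, "ry": 0, "rz": 0, "claw": 1},
  {"dx": 0, "dy": 0, "dz": 0, "rx": 0, "ry": 0, "rz": 0, "claw": 1},
  {"dx": 0, "dy": 0, "dz": 0, "rx": 0, "ry": 0, "rz": 0, "claw": 1},
])

```text
time_s: 3.27
position: [503.3, -6.9, 73.1]
tool_rot: [-3.141, 0.0, 0.8]
contact_force: [0.4, -0.6, 0.4]
finger_gap: 0.998
grip_force: 0.0
```

Emit:
carry_out([
  {"dx": 0, "dy": 0, "dz": 0, "rx": 0, "ry": 0, "rz": 0, "claw": 0.5},
  {"dx": 0, "dy": 0, "dz": 0, "rx": 0, "ry": 0, "rz": 0, "claw": 0.35},
  {"dx": 0, "dy": 0, "dz": 0, "rx": 0, "ry": 0, "rz": 0, "claw": 0.3},
  {"dx": 0, "dy": 0, "dz": 0, "rx": 0, "ry": 0, "rz": 0, "claw": 0.3},
  {"dx": 0, "dy": 0, "dz": 0, "rx": 0, "ry": 0, "rz": 0, "claw": 0.3},
])

```text
time_s: 3.68
position: [503.7, -7.1, 73.6]
tool_rot: [3.141, -0.0, 0.799]
contact_force: [0.8, -0.1, -0.0]
finger_gap: 0.308
grip_force: 0.0
```

Close the fingers gently, check, then lift slowly.

Emit:
carry_out([
  {"dx": 0, "dy": 0, "dz": 0, "rx": 0, "ry": 0, "rz": 0, "claw": 0.22},
  {"dx": 0, "dy": 0, "dz": 0, "rx": 0, "ry": 0, "rz": 0, "claw": 0.18},
  {"dx": 0, "dy": 0, "dz": 0, "rx": 0, "ry": 0, "rz": 0, "claw": 0},
  {"dx": 0, "dy": 0, "dz": 0, "rx": 0, "ry": 0, "rz": 0, "claw": 0},
  {"dx": 0, "dy": 0, "dz": 0, "rx": 0, "ry": 0, "rz": 0, "claw": 0},
])

```text
time_s: 4.1
position: [502.5, -6.3, 73.1]
tool_rot: [-3.139, 0.001, 0.799]
contact_force: [-2.9, 3.8, 5.1]
finger_gap: 0.151
grip_force: 87.7
```

Emit:
carry_out([
  {"dx": 0, "dy": 0, "dz": 0, "rx": 0, "ry": 0, "rz": 0, "claw": 0},
  {"dx": 0, "dy": 0, "dz": 0.2, "rx": 0, "ry": 0, "rz": 0, "claw": 0},
  {"dx": 0, "dy": 0, "dz": 0.2, "rx": 0, "ry": 0, "rz": 0, "claw": 0},
  {"dx": 0, "dy": 0, "dz": 0.2, "rx": 0, "ry": 0, "rz": 0, "claw": 0},
  {"dx": 0, "dy": 0, "dz": 0.2, "rx": 0, "ry": 0, "rz": 0, "claw": 0},
])

```text
time_s: 4.52
position: [503.3, -7.1, 97.6]
tool_rot: [-3.142, 0.0, 0.799]
contact_force: [-0.1, 0.9, -5.8]
finger_gap: 0.146
grip_force: 87.9
```

Emit:
carry_out([
  {"dx": 0, "dy": 0, "dz": 0.4, "rx": 0, "ry": 0, "rz": 0, "claw": 0},
  {"dx": 0, "dy": 0, "dz": 0.5, "rx": 0, "ry": 0, "rz": 0, "claw": 0},
  {"dx": 0, "dy": 0, "dz": 0.5, "rx": 0, "ry": 0, "rz": 0, "claw": 0},
  {"dx": 0, "dy": 0, "dz": 0.5, "rx": 0, "ry": 0, "rz": 0, "claw": 0},
  {"dx": 0, "dy": 0, "dz": 0.5, "rx": 0, "ry": 0, "rz": 0, "claw": 0},
])

```text
time_s: 4.93
position: [503.3, -7.0, 170.2]
tool_rot: [3.141, -0.0, 0.799]
contact_force: [0.7, 1.0, -6.5]
finger_gap: 0.149
grip_force: 88.0
```

Emit:
carry_out([
  {"dx": 0, "dy": 0, "dz": 0.5, "rx": 0, "ry": 0, "rz": 0, "claw": 0},
  {"dx": 0, "dy": 0, "dz": 0.5, "rx": 0, "ry": 0, "rz": 0, "claw": 0},
  {"dx": 0, "dy": 0, "dz": 0.5, "rx": 0, "ry": 0, "rz": 0, "claw": 0},
  {"dx": 0, "dy": 0, "dz": 0.3, "rx": 0, "ry": 0, "rz": 0, "claw": 0},
  {"dx": 0, "dy": 0, "dz": 0, "rx": 0, "ry": 0, "rz": 0, "claw": 0},
])

```text
time_s: 5.35
position: [504.7, -7.3, 225.7]
tool_rot: [3.138, -0.002, 0.799]
contact_force: [-0.0, 0.3, -4.9]
finger_gap: 0.149
grip_force: 88.0
```

The dish is held. Now I'll carry it level to the far-left side of the bowl and turn it about 15° on the way.

Emit:
carry_out([
  {"dx": 0, "dy": 0.2, "dz": 0, "rx": 0, "ry": 0, "rz": -0.1, "claw": 0},
  {"dx": 0.05, "dy": 0.4, "dz": 0, "rx": 0, "ry": 0, "rz": -0.2, "claw": 0},
  {"dx": 0.05, "dy": 0.6, "dz": 0, "rx": 0, "ry": 0, "rz": -0.2, "claw": 0},
  {"dx": 0.05, "dy": 0.8, "dz": 0, "rx": 0, "ry": 0, "rz": -0.2, "claw": 0},
  {"dx": 0.05, "dy": 0.8, "dz": 0, "rx": 0, "ry": 0, "rz": -0.2, "claw": 0},
])

```text
time_s: 5.77
position: [508.5, 78.0, 221.6]
tool_rot: [-3.14, 0.002, 0.718]
contact_force: [0.4, -0.2, -6.9]
finger_gap: 0.15
grip_force: 88.0
```

Emit:
carry_out([
  {"dx": 0.05, "dy": 0.8, "dz": 0, "rx": 0, "ry": 0, "rz": -0.2, "claw": 0},
  {"dx": 0.05, "dy": 0.8, "dz": 0, "rx": 0, "ry": 0, "rz": -0.2, "claw": 0},
  {"dx": 0.05, "dy": 0.8, "dz": 0, "rx": 0, "ry": 0, "rz": -0.2, "claw": 0},
  {"dx": 0.05, "dy": 0.8, "dz": 0, "rx": 0, "ry": 0, "rz": -0.2, "claw": 0},
  {"dx": 0.05, "dy": 0.8, "dz": 0, "rx": 0, "ry": 0, "rz": -0.2, "claw": 0},
])

```text
time_s: 6.18
position: [515.7, 198.5, 221.4]
tool_rot: [-3.14, 0.003, 0.632]
contact_force: [0.4, -1.0, -5.9]
finger_gap: 0.154
grip_force: 88.0
```

Emit:
carry_out([
  {"dx": 0.05, "dy": 0.8, "dz": 0, "rx": 0, "ry": 0, "rz": -0.2, "claw": 0},
  {"dx": 0.05, "dy": 0.8, "dz": 0, "rx": 0, "ry": 0, "rz": -0.2, "claw": 0},
  {"dx": 0.05, "dy": 0.8, "dz": 0, "rx": 0, "ry": 0, "rz": -0.2, "claw": 0},
  {"dx": 0.05, "dy": 0.8, "dz": 0, "rx": 0, "ry": 0, "rz": -0.2, "claw": 0},
  {"dx": 0.05, "dy": 0.8, "dz": 0, "rx": 0, "ry": 0, "rz": -0.2, "claw": 0},
])

```text
time_s: 6.6
position: [523.1, 318.3, 221.0]
tool_rot: [-3.141, 0.003, 0.544]
contact_force: [1.1, -0.1, -6.1]
finger_gap: 0.153
grip_force: 88.0
```

Emit:
carry_out([
  {"dx": 0.05, "dy": 0.8, "dz": 0, "rx": 0, "ry": 0, "rz": -0.2, "claw": 0},
  {"dx": 0.05, "dy": 0.6, "dz": 0, "rx": 0, "ry": 0, "rz": -0.1, "claw": 0},
  {"dx": 0.05, "dy": 0.4, "dz": 0, "rx": 0, "ry": 0, "rz": 0, "claw": 0},
  {"dx": 0, "dy": 0.2, "dz": 0, "rx": 0, "ry": 0, "rz": 0, "claw": 0},
  {"dx": 0, "dy": 0, "dz": 0, "rx": 0, "ry": 0, "rz": 0, "claw": 0},
])

```text
time_s: 7.02
position: [528.1, 377.9, 221.8]
tool_rot: [-3.141, 0.002, 0.521]
contact_force: [-1.0, -0.1, -7.1]
finger_gap: 0.157
grip_force: 88.0
```

```bash
python3 - <<'E'
from h import *
s=get_state(); print(s["qpos"].round(3),s["position"],s["tool_rot"],s["time_s"])
E
```

```text
[0.439 0.352 1.414 0.    1.377 1.488] [528.09414292 377.85987699 221.83706621] [-3.14120728e+00  1.94931055e-03  5.20882515e-01] 7.0167
```

Emit:
carry_out([
  {"dx": 0, "dy": 0, "dz": 0, "rx": 0.22, "ry": 0.12, "rz": 0, "claw": 0},
  {"dx": 0, "dy": 0, "dz": 0, "rx": 0.43, "ry": 0.25, "rz": 0, "claw": 0},
  {"dx": 0, "dy": 0, "dz": 0, "rx": 0.43, "ry": 0.25, "rz": 0, "claw": 0},
  {"dx": 0, "dy": 0, "dz": 0, "rx": 0.43, "ry": 0.25, "rz": 0, "claw": 0},
  {"dx": 0, "dy": 0, "dz": 0, "rx": 0.43, "ry": 0.25, "rz": 0, "claw": 0},
])

```text
time_s: 7.43
position: [529.3, 375.4, 223.4]
tool_rot: [-2.944, 0.0, 0.518]
contact_force: [1.1, -0.5, -6.0]
finger_gap: 0.151
grip_force: 88.1
```

```bash
python3 - <<'E'
from h import *
s=get_state(); print(s["qpos"].round(3),s["position"],s["tool_rot"],s["time_s"])
t=read_camera("top"); s=read_camera("scene")
a=cv2.resize(t["img"][130:250,150:290],(466,400)); b=cv2.resize(s["img"][100:220,340:480],(320,274))
im=np.zeros((400,786,3),np.uint8); im[:,:466]=a; im[:274,466:]=b; cv2.imwrite("pics/tip1.png",im[:,:,::-1])
E
```

```text
[0.337 0.347 1.43  0.197 1.404 1.353] [529.33865868 375.42790457 223.36521479] [-2.94407999e+00  4.99246265e-04  5.18129081e-01] 7.4333
```

View pics/tip1.png

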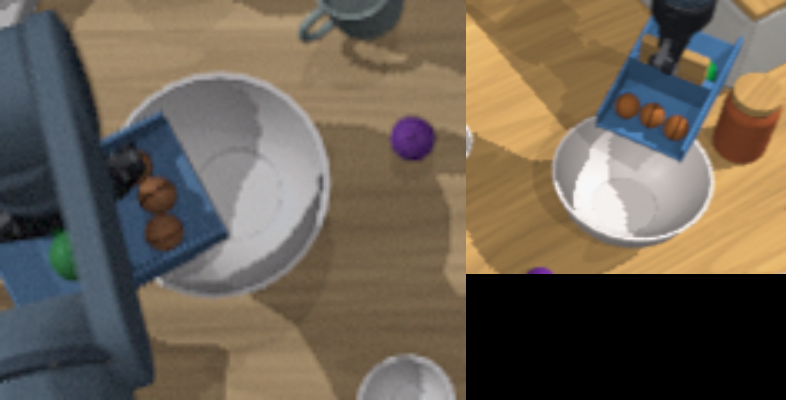

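The view shows the dish edge above the middle of the bowl, with the three walnuts resting at the foot of the ramp and the limes behind the wall. I'll keep tipping slowly.

Emit:
carry_out([
  {"dx": 0, "dy": 0, "dz": 0, "rx": 0.35, "ry": 0.2, "rz": 0, "claw": 0},
  {"dx": 0, "dy": 0, "dz": 0, "rx": 0.35, "ry": 0.2, "rz": 0, "claw": 0},
  {"dx": 0, "dy": 0, "dz": 0, "rx": 0.35, "ry": 0.2, "rz": 0, "claw": 0},
  {"dx": 0, "dy": 0, "dz": 0, "rx": 0.35, "ry": 0.2, "rz": 0, "claw": 0},
  {"dx": 0, "dy": 0, "dz": 0, "rx": 0.35, "ry": 0.2, "rz": 0, "claw": 0},
])

```text
time_s: 7.95
position: [529.2, 376.1, 223.3]
tool_rot: [-2.771, 0.0, 0.519]
contact_force: [0.3, 0.0, -6.8]
finger_gap: 0.152
grip_force: 88.5
```

Emit:
carry_out([
  {"dx": 0, "dy": 0, "dz": 0, "rx": 0.35, "ry": 0.2, "rz": 0, "claw": 0},
  {"dx": 0, "dy": 0, "dz": 0, "rx": 0.35, "ry": 0.2, "rz": 0, "claw": 0},
  {"dx": 0, "dy": 0, "dz": 0, "rx": 0.35, "ry": 0.2, "rz": 0, "claw": 0},
  {"dx": 0, "dy": 0, "dz": 0, "rx": 0.35, "ry": 0.2, "rz": 0, "claw": 0},
  {"dx": 0, "dy": 0, "dz": 0, "rx": 0.35, "ry": 0.2, "rz": 0, "claw": 0},
])

```text
time_s: 8.37
position: [529.3, 376.0, 223.2]
tool_rot: [-2.595, 0.0, 0.519]
contact_force: [0.6, -0.3, -5.1]
finger_gap: 0.152
grip_force: 88.5
```

Emit:
carry_out([
  {"dx": 0, "dy": 0, "dz": 0, "rx": 0.35, "ry": 0.2, "rz": 0, "claw": 0},
  {"dx": 0, "dy": 0, "dz": 0, "rx": 0.35, "ry": 0.2, "rz": 0, "claw": 0},
  {"dx": 0, "dy": 0, "dz": 0, "rx": 0.35, "ry": 0.2, "rz": 0, "claw": 0},
  {"dx": 0, "dy": 0, "dz": 0, "rx": 0.35, "ry": 0.2, "rz": 0, "claw": 0},
  {"dx": 0, "dy": 0, "dz": 0, "rx": 0.35, "ry": 0.2, "rz": 0, "claw": 0},
])

```text
time_s: 8.78
position: [529.5, 376.0, 223.2]
tool_rot: [-2.42, -0.0, 0.519]
contact_force: [0.4, 0.8, -5.8]
finger_gap: 0.15
grip_force: 88.5
```

Emit:
carry_out([
  {"dx": 0, "dy": 0, "dz": 0, "rx": 0.35, "ry": 0.2, "rz": 0, "claw": 0},
  {"dx": 0, "dy": 0, "dz": 0, "rx": 0.35, "ry": 0.2, "rz": 0, "claw": 0},
  {"dx": 0, "dy": 0, "dz": 0, "rx": 0.35, "ry": 0.2, "rz": 0, "claw": 0},
  {"dx": 0, "dy": 0, "dz": 0, "rx": 0.35, "ry": 0.2, "rz": 0, "claw": 0},
  {"dx": 0, "dy": 0, "dz": 0, "rx": 0.35, "ry": 0.2, "rz": 0, "claw": 0},
])

```text
time_s: 9.2
position: [529.5, 376.1, 223.1]
tool_rot: [-2.244, -0.0, 0.519]
contact_force: [-0.4, -0.7, -5.8]
finger_gap: 0.157
grip_force: 88.6
```

Emit:
carry_out([
  {"dx": 0, "dy": 0, "dz": 0, "rx": 0, "ry": 0, "rz": 0, "claw": 0},
  {"dx": 0, "dy": 0, "dz": 0, "rx": 0, "ry": 0, "rz": 0, "claw": 0},
  {"dx": 0, "dy": 0, "dz": 0, "rx": 0, "ry": 0, "rz": 0, "claw": 0},
  {"dx": 0, "dy": 0, "dz": 0, "rx": 0, "ry": 0, "rz": 0, "claw": 0},
  {"dx": 0, "dy": 0, "dz": 0, "rx": 0, "ry": 0, "rz": 0, "claw": 0},
])

```text
time_s: 9.62
position: [528.9, 377.3, 223.6]
tool_rot: [-2.244, -0.0, 0.52]
contact_force: [-1.1, -0.9, -4.8]
finger_gap: 0.157
grip_force: 88.8
```

```bash
python3 - <<'E'
from h import *
s=get_state(); print(s["qpos"].round(3),s["position"],s["tool_rot"],s["time_s"])
t=read_camera("top"); s=read_camera("scene")
a=cv2.resize(t["img"][130:250,150:290],(466,400)); b=cv2.resize(s["img"][100:220,340:480],(320,274))
im=np.zeros((400,786,3),np.uint8); im[:,:466]=a; im[:274,466:]=b; cv2.imwrite("pics/tip2.png",im[:,:,::-1])
E
```

```text
[0.065 0.518 1.437 0.783 1.656 0.99 ] [528.91734137 377.25167339 223.59124356] [-2.24359167e+00 -4.05757193e-04  5.20433965e-01] 9.6167
```

View pics/tip2.png

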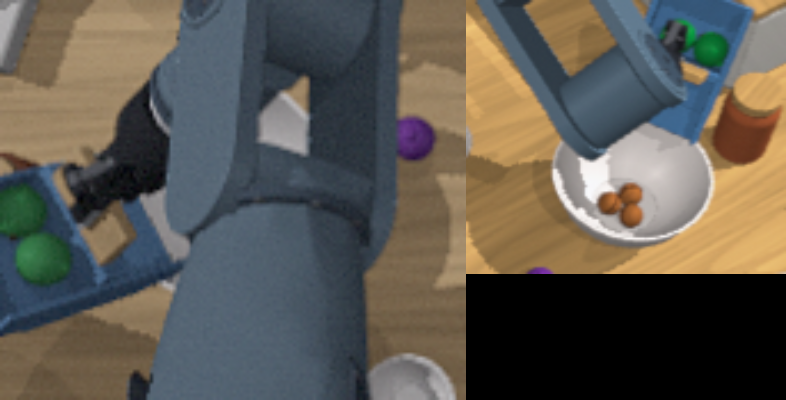

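In the scene view the three walnuts lie in the bowl, around (620,200) in the crop, and both limes are still in their section. Now I'll tip the dish back level.

Emit:
carry_out([
  {"dx": 0, "dy": 0, "dz": 0, "rx": -0.43, "ry": -0.25, "rz": 0, "claw": 0},
  {"dx": 0, "dy": 0, "dz": 0, "rx": -0.43, "ry": -0.25, "rz": 0, "claw": 0},
  {"dx": 0, "dy": 0, "dz": 0, "rx": -0.43, "ry": -0.25, "rz": 0, "claw": 0},
  {"dx": 0, "dy": 0, "dz": 0, "rx": -0.43, "ry": -0.25, "rz": 0, "claw": 0},
  {"dx": 0, "dy": 0, "dz": 0, "rx": -0.43, "ry": -0.25, "rz": 0, "claw": 0},
])

```text
time_s: 10.13
position: [528.8, 377.1, 223.5]
tool_rot: [-2.462, -0.001, 0.52]
contact_force: [0.8, 0.6, -6.0]
finger_gap: 0.156
grip_force: 88.6
```

Emit:
carry_out([
  {"dx": 0, "dy": 0, "dz": 0, "rx": -0.43, "ry": -0.25, "rz": 0, "claw": 0},
  {"dx": 0, "dy": 0, "dz": 0, "rx": -0.43, "ry": -0.25, "rz": 0, "claw": 0},
  {"dx": 0, "dy": 0, "dz": 0, "rx": -0.43, "ry": -0.25, "rz": 0, "claw": 0},
  {"dx": 0, "dy": 0, "dz": 0, "rx": -0.43, "ry": -0.25, "rz": 0, "claw": 0},
  {"dx": 0, "dy": 0, "dz": 0, "rx": -0.43, "ry": -0.25, "rz": 0, "claw": 0},
])

```text
time_s: 10.55
position: [528.5, 377.2, 223.5]
tool_rot: [-2.678, -0.002, 0.521]
contact_force: [-0.5, -0.3, -5.5]
finger_gap: 0.155
grip_force: 88.5
```

Emit:
carry_out([
  {"dx": 0, "dy": 0, "dz": 0, "rx": -0.43, "ry": -0.25, "rz": 0, "claw": 0},
  {"dx": 0, "dy": 0, "dz": 0, "rx": -0.43, "ry": -0.25, "rz": 0, "claw": 0},
  {"dx": 0, "dy": 0, "dz": 0, "rx": -0.43, "ry": -0.25, "rz": 0, "claw": 0},
  {"dx": 0, "dy": 0, "dz": 0, "rx": -0.43, "ry": -0.25, "rz": 0, "claw": 0},
  {"dx": 0, "dy": 0, "dz": 0, "rx": -0.43, "ry": -0.25, "rz": 0, "claw": 0},
])

```text
time_s: 10.97
position: [528.2, 377.4, 223.4]
tool_rot: [-2.894, -0.003, 0.521]
contact_force: [-1.0, -0.5, -5.7]
finger_gap: 0.154
grip_force: 88.5
```

Emit:
carry_out([
  {"dx": 0, "dy": 0, "dz": 0, "rx": -0.43, "ry": -0.25, "rz": 0, "claw": 0},
  {"dx": 0, "dy": 0, "dz": 0, "rx": -0.43, "ry": -0.25, "rz": 0, "claw": 0},
  {"dx": 0, "dy": 0, "dz": 0, "rx": -0.43, "ry": -0.25, "rz": 0, "claw": 0},
  {"dx": 0, "dy": 0, "dz": 0, "rx": -0.22, "ry": -0.12, "rz": 0, "claw": 0},
  {"dx": 0, "dy": 0, "dz": 0, "rx": -0.22, "ry": -0.12, "rz": 0, "claw": 0},
])

```text
time_s: 11.38
position: [528.0, 377.6, 223.1]
tool_rot: [-3.067, -0.002, 0.522]
contact_force: [-0.1, -0.1, -6.8]
finger_gap: 0.157
grip_force: 88.5
```

Emit:
carry_out([
  {"dx": 0, "dy": 0, "dz": 0, "rx": -0.22, "ry": -0.12, "rz": 0, "claw": 0},
  {"dx": 0, "dy": 0, "dz": 0, "rx": -0.22, "ry": -0.12, "rz": 0, "claw": 0},
  {"dx": 0, "dy": 0, "dz": 0, "rx": -0.22, "ry": -0.12, "rz": 0, "claw": 0},
  {"dx": 0, "dy": 0, "dz": 0, "rx": 0, "ry": 0, "rz": 0, "claw": 0},
  {"dx": 0, "dy": 0, "dz": 0, "rx": 0, "ry": 0, "rz": 0, "claw": 0},
])

```text
time_s: 11.8
position: [528.7, 377.3, 223.0]
tool_rot: [-3.133, -0.002, 0.522]
contact_force: [-0.6, 0.0, -5.4]
finger_gap: 0.151
grip_force: 89.1
```

Emit:
carry_out([
  {"dx": 0, "dy": -0.2, "dz": 0, "rx": -0.09, "ry": -0.05, "rz": 0, "claw": 0},
  {"dx": 0.05, "dy": -0.4, "dz": 0, "rx": 0, "ry": 0, "rz": 0, "claw": 0},
  {"dx": 0.05, "dy": -0.6, "dz": 0, "rx": 0, "ry": 0, "rz": 0, "claw": 0},
  {"dx": 0.05, "dy": -0.9, "dz": 0, "rx": 0, "ry": 0, "rz": 0, "claw": 0},
  {"dx": 0.05, "dy": -0.9, "dz": 0, "rx": 0, "ry": 0, "rz": 0, "claw": 0},
])

```text
time_s: 12.22
position: [534.8, 285.3, 223.1]
tool_rot: [3.141, -0.002, 0.522]
contact_force: [0.3, -1.0, -5.7]
finger_gap: 0.15
grip_force: 89.1
```

Emit:
carry_out([
  {"dx": 0.05, "dy": -0.9, "dz": 0, "rx": 0, "ry": 0, "rz": 0, "claw": 0},
  {"dx": 0.05, "dy": -0.9, "dz": 0, "rx": 0, "ry": 0, "rz": 0, "claw": 0},
  {"dx": 0.05, "dy": -0.9, "dz": 0, "rx": 0, "ry": 0, "rz": 0, "claw": 0},
  {"dx": 0.05, "dy": -0.9, "dz": 0, "rx": 0, "ry": 0, "rz": 0, "claw": 0},
  {"dx": 0.05, "dy": -0.9, "dz": 0, "rx": 0, "ry": 0, "rz": 0, "claw": 0},
])

```text
time_s: 12.63
position: [542.2, 149.4, 223.3]
tool_rot: [3.141, -0.002, 0.521]
contact_force: [0.2, 0.8, -5.3]
finger_gap: 0.156
grip_force: 89.1
```

Emit:
carry_out([
  {"dx": 0.05, "dy": -0.9, "dz": 0, "rx": 0, "ry": 0, "rz": 0, "claw": 0},
  {"dx": 0.05, "dy": -0.9, "dz": 0, "rx": 0, "ry": 0, "rz": 0, "claw": 0},
  {"dx": 0.05, "dy": -0.9, "dz": 0, "rx": 0, "ry": 0, "rz": 0, "claw": 0},
  {"dx": 0.05, "dy": -0.9, "dz": 0, "rx": 0, "ry": 0, "rz": 0, "claw": 0},
  {"dx": 0.05, "dy": -0.9, "dz": 0, "rx": 0, "ry": 0, "rz": 0, "claw": 0},
])

```text
time_s: 13.05
position: [549.4, 14.5, 223.4]
tool_rot: [3.141, -0.002, 0.521]
contact_force: [0.4, 0.4, -6.6]
finger_gap: 0.15
grip_force: 89.1
```

Emit:
carry_out([
  {"dx": 0.05, "dy": -0.9, "dz": 0, "rx": 0, "ry": 0, "rz": 0, "claw": 0},
  {"dx": 0.05, "dy": -0.9, "dz": 0, "rx": 0, "ry": 0, "rz": 0, "claw": 0},
  {"dx": 0.05, "dy": -0.9, "dz": 0, "rx": 0, "ry": 0, "rz": 0, "claw": 0},
  {"dx": 0.05, "dy": -0.9, "dz": 0, "rx": 0, "ry": 0, "rz": 0, "claw": 0},
  {"dx": 0.05, "dy": -0.9, "dz": 0, "rx": 0, "ry": 0, "rz": 0, "claw": 0},
])

```text
time_s: 13.47
position: [556.6, -120.5, 223.4]
tool_rot: [3.141, -0.002, 0.521]
contact_force: [0.7, 0.5, -5.2]
finger_gap: 0.155
grip_force: 89.1
```

Emit:
carry_out([
  {"dx": 0.05, "dy": -0.9, "dz": 0, "rx": 0, "ry": 0, "rz": 0, "claw": 0},
  {"dx": 0.05, "dy": -0.9, "dz": 0, "rx": 0, "ry": 0, "rz": 0, "claw": 0},
  {"dx": 0, "dy": -0.9, "dz": 0, "rx": 0, "ry": 0, "rz": 0, "claw": 0},
  {"dx": 0, "dy": -0.9, "dz": 0, "rx": 0, "ry": 0, "rz": 0, "claw": 0},
  {"dx": 0, "dy": -0.6, "dz": 0, "rx": 0, "ry": 0, "rz": 0, "claw": 0},
])

```text
time_s: 13.88
position: [559.2, -247.8, 223.3]
tool_rot: [3.14, -0.001, 0.52]
contact_force: [0.4, 0.6, -5.8]
finger_gap: 0.15
grip_force: 89.1
```

Emit:
carry_out([
  {"dx": 0, "dy": -0.4, "dz": 0, "rx": 0, "ry": 0, "rz": 0, "claw": 0},
  {"dx": 0, "dy": -0.3, "dz": 0, "rx": 0, "ry": 0, "rz": 0, "claw": 0},
  {"dx": 0, "dy": -0.1, "dz": 0, "rx": 0, "ry": 0, "rz": 0, "claw": 0},
  {"dx": 0, "dy": 0, "dz": 0, "rx": 0, "ry": 0, "rz": 0, "claw": 0},
  {"dx": 0, "dy": 0, "dz": 0, "rx": 0, "ry": 0, "rz": 0, "claw": 0},
])

```text
time_s: 14.3
position: [560.4, -267.1, 223.1]
tool_rot: [-3.141, -0.002, 0.522]
contact_force: [-0.4, -0.0, -6.0]
finger_gap: 0.148
grip_force: 89.1
```

Emit:
carry_out([
  {"dx": 0.05, "dy": -0.13, "dz": -0.3, "rx": 0, "ry": 0, "rz": 0, "claw": 0},
  {"dx": 0, "dy": -0.1, "dz": -0.5, "rx": 0, "ry": 0, "rz": 0, "claw": 0},
  {"dx": 0, "dy": 0, "dz": -0.6, "rx": 0, "ry": 0, "rz": 0, "claw": 0},
  {"dx": 0, "dy": 0, "dz": -0.6, "rx": 0, "ry": 0, "rz": 0, "claw": 0},
  {"dx": 0, "dy": 0, "dz": -0.5, "rx": 0, "ry": 0, "rz": 0, "claw": 0},
])

```text
time_s: 14.72
position: [561.7, -273.6, 146.2]
tool_rot: [-3.141, -0.001, 0.523]
contact_force: [-1.4, 0.5, -5.9]
finger_gap: 0.15
grip_force: 89.3
```

Emit:
carry_out([
  {"dx": 0, "dy": 0, "dz": -0.5, "rx": 0, "ry": 0, "rz": 0, "claw": 0},
  {"dx": 0, "dy": 0, "dz": -0.4, "rx": 0, "ry": 0, "rz": 0, "claw": 0},
  {"dx": 0, "dy": 0, "dz": -0.3, "rx": 0, "ry": 0, "rz": 0, "claw": 0},
  {"dx": 0, "dy": 0, "dz": -0.2, "rx": 0, "ry": 0, "rz": 0, "claw": 0},
  {"dx": 0, "dy": 0, "dz": 0, "rx": 0, "ry": 0, "rz": 0, "claw": 0},
])

```text
time_s: 15.13
position: [561.3, -274.1, 104.6]
tool_rot: [-3.14, -0.001, 0.522]
contact_force: [-0.4, 0.0, -5.6]
finger_gap: 0.15
grip_force: 89.1
```

```bash
python3 - <<'E'
from h import *
w=read_camera("wrist"); s=read_camera("scene")
a=cv2.resize(w["img"],(440,275)); b=cv2.resize(s["img"][180:330,150:330],(350,292))
im=np.zeros((292,790,3),np.uint8); im[:275,:440]=a; im[:,440:]=b; cv2.imwrite("pics/place.png",im[:,:,::-1])
print(get_state()["position"])
E
```

```text
[ 562.26770001 -274.97446381  106.55969663]
```

View pics/place.png

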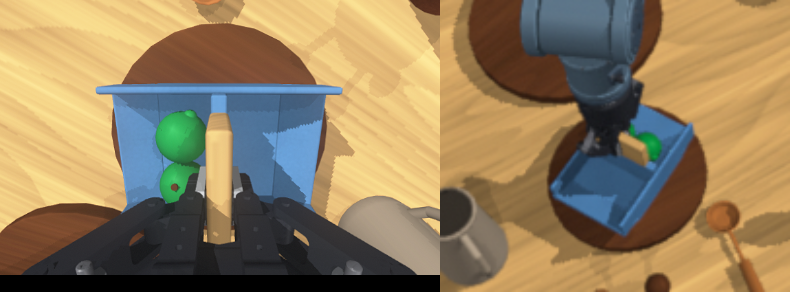

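Both limes are in their section and the dish is level over the board. I'll lower it slowly until it touches.

Emit:
carry_out([
  {"dx": 0, "dy": 0, "dz": -0.1, "rx": 0, "ry": 0, "rz": 0, "claw": 0},
  {"dx": 0, "dy": 0, "dz": -0.1, "rx": 0, "ry": 0, "rz": 0, "claw": 0},
  {"dx": 0, "dy": 0, "dz": -0.1, "rx": 0, "ry": 0, "rz": 0, "claw": 0},
  {"dx": 0, "dy": 0, "dz": 0, "rx": 0, "ry": 0, "rz": 0, "claw": 0},
  {"dx": 0, "dy": 0, "dz": 0, "rx": 0, "ry": 0, "rz": 0, "claw": 0},
])

```text
time_s: 15.65
position: [561.7, -274.8, 97.0]
tool_rot: [3.141, -0.002, 0.522]
contact_force: [0.4, -0.1, -5.8]
finger_gap: 0.152
grip_force: 89.1
```

Emit:
carry_out([
  {"dx": 0, "dy": 0, "dz": -0.05, "rx": 0, "ry": 0, "rz": 0, "claw": 0},
  {"dx": 0, "dy": 0, "dz": -0.05, "rx": 0, "ry": 0, "rz": 0, "claw": 0},
  {"dx": 0, "dy": 0, "dz": 0, "rx": 0, "ry": 0, "rz": 0, "claw": 0},
  {"dx": 0, "dy": 0, "dz": 0, "rx": 0, "ry": 0, "rz": 0, "claw": 0},
  {"dx": 0, "dy": 0, "dz": 0, "rx": 0, "ry": 0, "rz": 0, "claw": 0},
])

```text
time_s: 16.07
position: [561.9, -274.9, 94.2]
tool_rot: [3.141, -0.002, 0.522]
contact_force: [0.5, 0.4, -5.7]
finger_gap: 0.154
grip_force: 89.1
```

Emit:
carry_out([
  {"dx": 0, "dy": 0, "dz": -0.05, "rx": 0, "ry": 0, "rz": 0, "claw": 0},
  {"dx": 0, "dy": 0, "dz": 0, "rx": 0, "ry": 0, "rz": 0, "claw": 0},
  {"dx": 0, "dy": 0, "dz": -0.03, "rx": 0, "ry": 0, "rz": 0, "claw": 0},
  {"dx": 0, "dy": 0, "dz": 0, "rx": 0, "ry": 0, "rz": 0, "claw": 0},
  {"dx": 0, "dy": 0, "dz": 0, "rx": 0, "ry": 0, "rz": 0, "claw": 0},
])

```text
time_s: 16.48
position: [561.9, -274.9, 91.7]
tool_rot: [3.141, -0.002, 0.522]
contact_force: [-0.4, 0.3, -5.4]
finger_gap: 0.151
grip_force: 89.1
```

Emit:
carry_out([
  {"dx": 0, "dy": 0, "dz": -0.03, "rx": 0, "ry": 0, "rz": 0, "claw": 0},
  {"dx": 0, "dy": 0, "dz": 0, "rx": 0, "ry": 0, "rz": 0, "claw": 0},
  {"dx": 0, "dy": 0, "dz": 0, "rx": 0, "ry": 0, "rz": 0, "claw": 0},
  {"dx": 0, "dy": 0, "dz": 0, "rx": 0, "ry": 0, "rz": 0, "claw": 0},
])

```text
time_s: 16.82
position: [562.1, -275.0, 91.1]
tool_rot: [3.141, -0.002, 0.522]
contact_force: [-0.6, -0.0, -3.9]
finger_gap: 0.15
grip_force: 89.6
```

Emit:
carry_out([
  {"dx": 0, "dy": 0, "dz": -0.03, "rx": 0, "ry": 0, "rz": 0, "claw": 0},
  {"dx": 0, "dy": 0, "dz": 0, "rx": 0, "ry": 0, "rz": 0, "claw": 0},
  {"dx": 0, "dy": 0, "dz": 0, "rx": 0, "ry": 0, "rz": 0, "claw": 0},
  {"dx": 0, "dy": 0, "dz": 0, "rx": 0, "ry": 0, "rz": 0, "claw": 0},
])

```text
time_s: 17.15
position: [562.3, -274.9, 91.0]
tool_rot: [3.14, -0.002, 0.522]
contact_force: [-2.9, 3.0, 5.3]
finger_gap: 0.155
grip_force: 90.7
```

The dish is in contact with the board. Release it gently and retreat straight up.

Emit:
carry_out([
  {"dx": 0, "dy": 0, "dz": 0, "rx": 0, "ry": 0, "rz": 0, "claw": 0.15},
  {"dx": 0, "dy": 0, "dz": 0, "rx": 0, "ry": 0, "rz": 0, "claw": 0.2},
  {"dx": 0, "dy": 0, "dz": 0, "rx": 0, "ry": 0, "rz": 0, "claw": 0.3},
  {"dx": 0, "dy": 0, "dz": 0, "rx": 0, "ry": 0, "rz": 0, "claw": 0.5},
  {"dx": 0, "dy": 0, "dz": 0, "rx": 0, "ry": 0, "rz": 0, "claw": 0.6},
], grip_force=20)

```text
time_s: 17.57
position: [562.0, -275.2, 89.9]
tool_rot: [3.141, -0.002, 0.522]
contact_force: [-1.1, 0.2, -0.4]
finger_gap: 0.573
grip_force: 0.0
```

Emit:
carry_out([
  {"dx": 0, "dy": 0, "dz": 0, "rx": 0, "ry": 0, "rz": 0, "claw": 0.6},
  {"dx": 0, "dy": 0, "dz": 0.2, "rx": 0, "ry": 0, "rz": 0, "claw": 0.6},
  {"dx": 0, "dy": 0, "dz": 0.4, "rx": 0, "ry": 0, "rz": 0, "claw": 0.6},
  {"dx": 0, "dy": 0, "dz": 0.6, "rx": 0, "ry": 0, "rz": 0, "claw": 0.6},
  {"dx": 0, "dy": 0, "dz": 0.8, "rx": 0, "ry": 0, "rz": 0, "claw": 0.6},
])

```text
time_s: 17.98
position: [561.1, -274.3, 150.0]
tool_rot: [-3.14, -0.001, 0.522]
contact_force: [-0.4, -1.1, -0.3]
finger_gap: 0.6
grip_force: 0.0
```

Emit:
carry_out([
  {"dx": 0, "dy": 0, "dz": 0.8, "rx": 0, "ry": 0, "rz": 0, "claw": 0.6},
  {"dx": 0, "dy": 0, "dz": 0.8, "rx": 0, "ry": 0, "rz": 0, "claw": 0.6},
  {"dx": 0, "dy": 0, "dz": 0.8, "rx": 0, "ry": 0, "rz": 0, "claw": 0.6},
  {"dx": 0, "dy": 0, "dz": 0.8, "rx": 0, "ry": 0, "rz": 0, "claw": 0.6},
  {"dx": 0, "dy": 0, "dz": 0.4, "rx": 0, "ry": 0, "rz": 0, "claw": 0.6},
])

```text
time_s: 18.4
position: [563.2, -275.8, 263.2]
tool_rot: [3.135, -0.004, 0.522]
contact_force: [0.3, -0.4, 1.1]
finger_gap: 0.601
grip_force: 0.0
```

Emit:
carry_out([
  {"dx": -0.5, "dy": 0.5, "dz": 0.4, "rx": 0, "ry": 0, "rz": 0, "claw": 0.6},
  {"dx": -0.9, "dy": 0.9, "dz": 0.2, "rx": 0, "ry": 0, "rz": 0, "claw": 0.6},
  {"dx": -0.9, "dy": 0.9, "dz": 0, "rx": 0, "ry": 0, "rz": 0, "claw": 0.6},
  {"dx": -0.9, "dy": 0.9, "dz": 0, "rx": 0, "ry": 0, "rz": 0, "claw": 0.6},
  {"dx": 0, "dy": 0.9, "dz": 0, "rx": 0, "ry": 0, "rz": 0, "claw": 0.6},
])

```text
time_s: 18.82
position: [462.2, -150.5, 275.7]
tool_rot: [-3.141, -0.0, 0.521]
contact_force: [0.9, 0.8, 0.2]
finger_gap: 0.602
grip_force: 0.0
```

Emit:
carry_out([
  {"dx": 0, "dy": 0.9, "dz": 0, "rx": 0, "ry": 0, "rz": 0, "claw": 0.6},
  {"dx": 0, "dy": 0.9, "dz": 0, "rx": 0, "ry": 0, "rz": 0, "claw": 0.6},
  {"dx": 0, "dy": 0.5, "dz": 0, "rx": 0, "ry": 0, "rz": 0, "claw": 0.6},
  {"dx": 0, "dy": 0, "dz": 0, "rx": 0, "ry": 0, "rz": 0, "claw": 0.6},
  {"dx": 0, "dy": 0, "dz": 0, "rx": 0, "ry": 0, "rz": 0, "claw": 0.6},
])

```text
time_s: 19.23
position: [465.9, -82.5, 276.4]
tool_rot: [3.14, -0.002, 0.524]
contact_force: [0.5, -0.7, -0.3]
finger_gap: 0.601
grip_force: 0.0
```

```bash
python3 - <<'E'
from h import *
t=read_camera("top"); save(t,"end"); print(get_state()["position"],get_state()["contact_force"])
E
```

```text
[466.02108159 -83.16596077 276.28429664] [-0.49473677 -0.64311912 -0.4337785 ]
```

View pics/end.png

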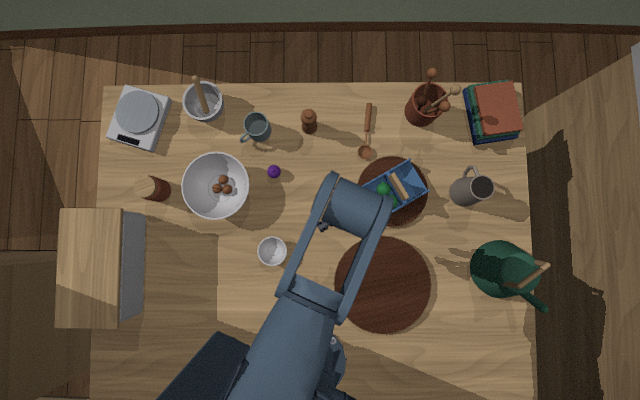

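The final view shows the three walnuts in the bowl at (224,185) and the bowl unmoved. The dish is upright on the smaller board at about (395,188), a lime shows in its section, and the other objects are where they were.

```bash
python3 -c "
from bench import *
print(close_job())"
```

```text
the job is handed in; nothing more can be done
None
```

The job is handed in: the three walnuts are in the large white bowl, and the dish stands upright and released on the smaller dark board; both limes were in their section just before it was set down (the arm partly hides the dish in the final view).

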